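Load the slot press and feel its gap with the taper gauge

TASK

Hang the steel weight by its wire handle on the hook of the slot press's lever, let go of it, and let it pull the lever fully down so that the two upright plates close to their working gap. Then take the taper gauge from its wooden block and slide its blade upright and straight down between the two plates, about midway along them, until it drags snugly on both of them, without pushing so hard that the weight is lifted again. Finish holding the gauge there: do not let go of it, and leave the tools and jars around the work where they are.

Things in the scene. Friction and masses are not known exactly. Their poses are not given: they have to be found in the camera images.
- press: Slot press, a metal fixture fixed to the worktop: aluminium base 110 (x) x 165 (y) x 12 mm high. Origin in the worktop plane under the slot. z is up; the slot between the two upright plates runs along the press's x axis and its gap is measured along the press's y axis. The lever with the hook points to the press's -y side.
- lever (a joint): Angle of the hooked lever, hinged 60 mm to the -y side of the press's origin and 122 mm up: 0 = up (held by a light spring, plates wide apart, arm rising 0.1 rad outward), 0.2 = fully down on its stop (arm sloping 0.1 rad down outward). Its 0.2 rad move the movable plate 6 mm toward the other.
- hook_seat (a point): Top of the round hook arm (8 mm thick) where the wire handle has to hang: 100 mm from the hinge, 136 mm above the worktop with the lever up, 116 mm with it down. An 18 mm collar stands 18 mm inward of it (toward the hinge, +y), the upturned hook tip 20 mm outward (-y), its top about 14 mm higher than this point. Axes as the press's, turning with the lever.
- weight_grip (a point): Loose steel weight, about 0.6 kg: centre of the upright grip tab on its top. Tab 14 mm (its x) x 16 mm (its y) x 38 mm high; this centre is 106 mm above the weight's underside. z is up.
- weight_bar (a point): Centre of the top bar of the weight's wire handle (7 mm wire), 21 mm below the tab's centre. The handle stands in the weight's xz plane and is open along its y: clear opening 34 mm wide, 41 mm high, below it the round body, 50 mm in diameter and 40 mm high. The hook arm has to pass through the opening along the weight's y.
- jaw_edge (a point): Middle of the upper edge of the movable steel plate's working face (on the -y side of the slot, driven by the lever), 89 mm above the worktop, x = 0 in the press. The plates are 50 mm long in x; above this edge both flare outward by 5 mm within 7 mm of height as a lead-in.
- anvil_edge (a point): The same point on the other plate (+y side of the slot), which its screw holds fast. The working gap with the weight hung is the distance between these two points across the slot (5 to 9 mm, different each time); the middle of the slot is half-way between them. The slot is open down to the base, 77 mm below.
- gauge_grip (a point): Loose taper gauge (90 g) standing upright in its block, blade down: point in its wooden handle, 100 mm above the blade's tip. Handle 20 mm (its x) x 14 mm (its y), from 28 mm below to 26 mm above this point; under it a brass guard 28 x 22 x 6 mm.
- gauge_tip (a point): Middle of the lower end of the gauge's blade; z is up along the blade. The blade reaches 66 mm from here to the guard, is 16 mm wide (its x), and its thickness (its y) grows evenly from 3 mm at the tip to 11 mm at the guard (1 mm in 8 mm, both faces alike).
- gauge_block: Wooden block 70 x 56 x 70 mm fixed to the worktop, with a slot through it in which the gauge hangs by its guard; origin at the centre of its underside, z up. The gauge's axes start parallel to the block's.
- mini_pliers: Small orange pliers lying on the worktop, a bystander; origin at the underside.
- glass_cutter: Pencil-like glass cutter, 158 mm, lying on the worktop, a bystander.
- frit_jar_a: Small jar with a black lid, 37 mm wide, 48 mm high, a bystander.
- frit_jar_b: A second such jar, a bystander.
Not all that is in view belongs to the job. There is more than one size of the part that bears gauge_grip; the job needs the smaller.

How it is judged:
By the outcome, as a careful person would: the job done as asked, in the order asked, and still so for the second after the job is handed in, while the arm keeps its last pose, push and grip.
It also fails if it takes over 48 s, if anything falls off the work surface, if the arm or the gripper's body presses on something with over 40 N, if the wrist force passes 120 N, or if a joint passes its speed limit or range.

ROBOT

A 7-joint arm with a two-finger parallel gripper is mounted at the origin on a cart in front of the work surface, level with it; the furniture and walls round the work are solid. World frame = base frame: x ahead of the robot, y to its left, z up, the work surface at z = 0. Lengths are in m, angles in degrees, forces in N, time in s.
With the tool pointing down it reaches from about 0.4 to 0.9 m from the base axis. Payload 5.5 kg.
Tool frame: the origin (TCP) lies between the finger pads; the fingertips stand ahead of it and the grasp point (between the pads) lies 6 mm ahead of it (bot.tcp_to_tips is the z of the fingertips in the tool frame, in m); z points along the fingers, y is the line along which they close (so a half turn about z gives the same grasp; the last joint's range is limited). The gripper opens to 85 mm and grips with 20 to 120 N. Pads are 22 mm wide; open, the fingers measure 114 mm over their backs; the gripper's body (76 mm by 85 mm) begins 54 mm behind the grasp point. The pads swing forward as they close: fully open they stand 13 mm farther back than shut.
Start: joints at [84.695, 28.699, -24.465, 88.831, 12.651, 65.22, -12.049], TCP at [0.226, -0.609, 0.256] pointing down, gripper open.
Joint ranges: [-164.97, 164.97], [-17.58, 116.51], [-87.97, 89.64], [11.32, 138.91], [-80.73, 260.73], [10.89, 115.49], [-147.41, 147.41]. Speed limits (degrees/s): [147.25, 147.25, 180, 180, 180, 180, 180].

INTERFACE

Orientations are given as a 3x3 rotation matrix whose columns are the frame's x, y, z axes.
In Python, from station import readout, eyes, ticket, bot gives the robot as it stands.
- The arm moves only by the tool step_arm, never from a script. Its arguments are lists of equal length, an entry for each row: "angular": the turn, a rotation vector about the tool's x, y, z in degrees, a list of three; "xyz": the shift along the tool's x, y, z in m, a list of three; "hand": the closure in counts, from 0 (fully open) to 255 (shut). In form: {"angular": [[rx, ry, rz], ...], "xyz": [[x, y, z], ...], "hand": [hand, ...]}. A call has 1 to 12 rows; each row is the pose to reach, as a shift and turn from the pose commanded when the call began, along the tool's axes at that moment; what a row does not reach only later rows make up. A row lasts 1/10 s, in which the tool goes at most 50 mm and 8.59 degrees, less where a joint would pass 70% of its speed; a pose out of reach is approached as far as the arm can. A call with a gripper value outside its range is refused whole. The fingers move at their own pace and stop on an object; "grip_force" is the grip in N (left out, the last holds). Time passes only in rows, so rows that repeat a pose let the fingers close. It gives the time, the measured TCP pose, the force, the opening and the grip force at its end, in the units of the state.
- readout.read_state(): the state, without advancing time (a new reading comes with each control period).
- eyes.camera(name): name is "scene" or "top"; returns (picture, depth): 480x640x3 uint8, blue, green, red; 480x640 float32, m along the optical axis (not along the pixel's ray), 0 where there is no reading.
- eyes.get_calibration(name): a dict with "fx", "fy", "cx", "cy" (pixels), "dist_coeffs" ([k1, k2, p1, p2, k3] as OpenCV has them; the pictures are not rectified), "R" (3x3) and "t" (3): a world point X has camera coordinates R X + t. Camera axes: x right, y down, z forward; pixel columns grow to the right and rows downward; lengths in m; the calibration is good to about 2 mm. A picture is of the moment at which its call begins. get_calibration takes no time and is no camera call.
- ticket.job_done(): hands the job in; it is judged then, once.
The state is a dict: "time": time; "joint_pos": joint angles; "dq": joint speeds; "effort": joint torques, N m; "eef_pos": TCP position; "tcp_rot": TCP orientation; "ft_force": force on the tool from outside, world axes, zero at the start; "torque": the same for the moment, N m; "gripper_width": finger opening in m; "grip_force": force on a finger pad.
Only numpy, scipy, OpenCV 4.12 (cv2) and the standard library are available. Lean on these libraries where they do the work, as an engineer would, in place of code of your own. Each camera call takes 0.05 s, during which the arm holds its last target. There are 200 camera calls.

## Working session

There is one attempt and no reset: what is moved stays moved. The work goes in short steps, Python scripts to look and compute and a tool call to move; the robot and the scene stay as the last step left them, time stands still between calls to the robot, and variables do not carry over. Pictures are saved under pics/ and viewed, at most 10 in all, crops included, and the job is handed in when it is done.

Besides the shell and the picture viewer there is one more tool, called after "Call:" by a JSON object that holds its "name" and its "arguments". step_arm: Moves the arm, as the interface text tells. Its arguments: {"type":"object","properties":{"angular":{"type":"array"},"xyz":{"type":"array"},"hand":{"type":"array"},"grip_force":{"type":"number"}},"required":["angular","xyz","hand"]}

```bash
ls; mkdir -p pics; cat > h.py <<'E'
import numpy as np,cv2
from station import readout,eyes,ticket,bot
np.set_printoptions(precision=4,suppress=True)
def cal(n):
    c=eyes.get_calibration(n);K=np.array([[c['fx'],0,c['cx']],[0,c['fy'],c['cy']],[0,0,1.]])
    return K,np.array(c['dist_coeffs'],float),np.array(c['R']),np.array(c['t']).reshape(3)
def ray(n,uv):
    K,d,R,t=cal(n);p=cv2.undistortPoints(np.array(uv,float).reshape(-1,1,2),K,d).reshape(-1,2)
    v=np.c_[p,np.ones(len(p))]@R; return -R.T@t,v
def onz(n,uv,z):
    o,v=ray(n,uv);return o+v*((z-o[2])/v[:,2:])
def tri(uva,uvb,a='scene',b='top'):
    o1,v1=ray(a,uva);o2,v2=ray(b,uvb);out=[]
    for x,y in zip(v1,v2):
        s=np.linalg.lstsq(np.c_[x,-y],o2-o1,rcond=None)[0];p,q=o1+s[0]*x,o2+s[1]*y
        out.append(np.r_[(p+q)/2,np.linalg.norm(p-q)])
    return np.array(out)
def cloud(n,D):
    K,d,R,t=cal(n);v,u=np.mgrid[:480,:640]
    o,r=ray(n,np.c_[u.ravel(),v.ravel()]);P=o+r*D.reshape(-1,1);P[D.ravel()==0]=np.nan
    return P.reshape(480,640,3)
def proj(n,X):
    K,d,R,t=cal(n);return cv2.projectPoints(np.array(X,float).reshape(-1,1,3),cv2.Rodrigues(R)[0],t,K,d)[0].reshape(-1,2)
def snap(n,tag):
    I,D=eyes.camera(n);cv2.imwrite(f'pics/{tag}.png',I);np.save(f'pics/{tag}.npy',D);return I,D
def st():
    s=readout.read_state();
    for k in('time','eef_pos','tcp_rot','ft_force','gripper_width','grip_force','joint_pos'):print(k,np.array(s[k]))
    return s
E
python3 - <<'E'
from h import *
st();print(bot.tcp_to_tips)
for n in('scene','top'):
    snap(n,n+'0');K,d,R,t=cal(n);print(n,K[0,0],-R.T@t,R[2],d)
E
```

```text
pics
time 0.0
eef_pos [ 0.2262 -0.6087  0.2553]
tcp_rot [[ 0.9374  0.3483 -0.0006]
 [ 0.3483 -0.9374  0.0018]
 [ 0.0001 -0.0019 -1.    ]]
ft_force [-0.5329  0.5802  1.0215]
gripper_width 0.08515122829591998
grip_force 0.0
joint_pos [ 84.6938  28.7539 -24.4524  88.8918  12.6497  65.2179 -12.0517]
0.025
scene 438.8933250758534 [0.069  0.8415 0.6771] [ 0.4132 -0.7533 -0.5116] [0.0137 0.     0.     0.     0.    ]
top 472.4664607389861 [0.3848 0.0236 1.1151] [ 0.1228  0.0063 -0.9924] [0.0052 0.     0.     0.     0.    ]
```

View pics/scene0.png

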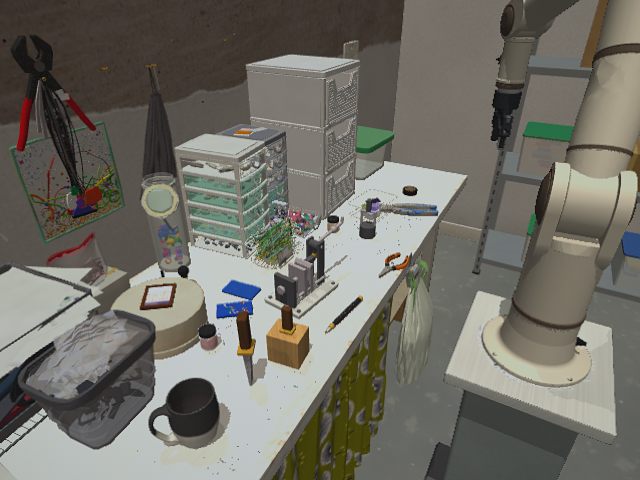

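View pics/top0.png

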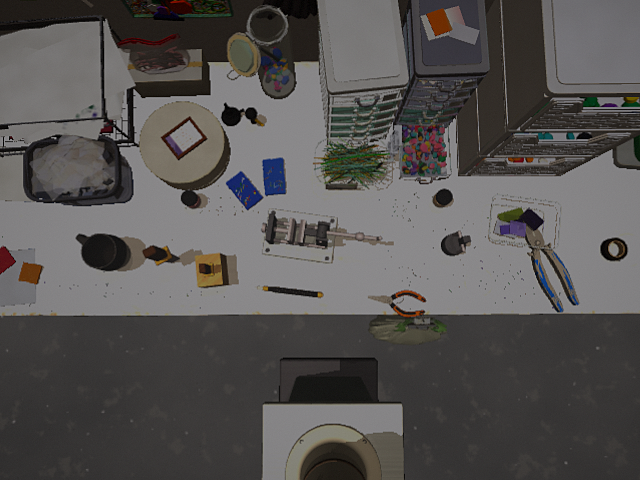

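Scene view: press at (305,275), weight at (368,218), gauge candidates at (288,320) in its block and at (245,345) standing free. Top view: press (300,235), weight (456,243), candidates at (208,268) and (156,254). The block one fits better because it looks smaller and sits in the wooden block. I'll check with enlarged crops.

```bash
python3 - <<'E'
import cv2,numpy as np
s=cv2.imread('pics/scene0.png');t=cv2.imread('pics/top0.png')
f=lambda I,x0,y0,x1,y1,w,h:cv2.resize(I[y0:y1,x0:x1],(w,h),interpolation=cv2.INTER_CUBIC)
a=np.hstack([f(s,225,295,325,395,300,300),f(s,260,225,360,325,300,300),f(s,345,190,395,265,200,300)])
b=np.hstack([f(t,135,230,235,305,400,300),f(t,255,195,405,270,400,300)*1])
b=np.clip(b*1.5,0,255).astype('uint8')
cv2.imwrite('pics/c1.png',np.vstack([a,b]))
E
```

```text
(no output)
```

View pics/c1.png

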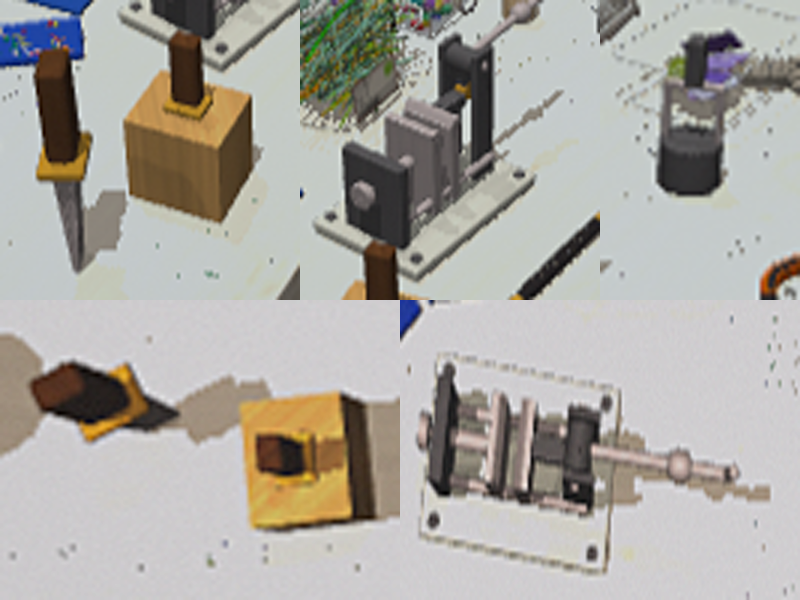

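The crop confirms that the gauge in the block at top (208,268) has the smaller handle. The free-standing one at (156,254) is longer and wider, so it is the wrong size. The crop also shows the press's four base screws, its plates, and the lever with collar and upturned tip.

```bash
cat >> h.py <<'E'
def rect(P,m):
    Q=P[m][:,:2]*1000;r=cv2.minAreaRect(Q.astype('float32'));return len(Q),np.median(P[m],0),np.array(r[0])/1000,r[1],r[2]
E
python3 - <<'E'
from h import *
# base screws
uv=[(273,212.5),(331.9,220.5),(267.4,250),(327,258)]
S=onz('top',uv,0.012);print(S,S.mean(0)); 
for n in('top','scene'):
    D=np.load(f'pics/{n}0.npy');P=cloud(n,D);Z=P[...,2]
    print(n,'table',np.nanmedian(Z[(P[...,0]>.45)&(P[...,0]<.6)&(abs(P[...,1])<.3)]))
    def reg(c,r,z0,z1,lab):
        m=(abs(P[...,0]-c[0])<r)&(abs(P[...,1]-c[1])<r)&(Z>z0)&(Z<z1)
        if m.sum()>3:
            v,u=np.nonzero(m);print(lab,rect(P,m),'z',np.percentile(Z[m],[5,50,95]),'uv',u.min(),u.max(),v.min(),v.max())
    g=onz('top',[(208,268)],.12)[0];w=onz('top',[(460,240)],.11)[0];pl=S.mean(0)
    print(g,w)
    reg(g,.06,.085,.2,'handle');reg(g,.06,.118,.2,'handle top');reg(g,.06,.0725,.08,'guard');reg(g,.07,.064,.0715,'blocktop')
    reg(w,.06,.09,.2,'tab');reg(w,.06,.115,.2,'tabtop');reg(w,.06,.03,.045,'bodytop')
    reg(pl,.13,.092,.1,'plates');reg(pl,.13,.1,.2,'tall');reg(pl,.1,.009,.016,'base')
    reg(pl-[0,.13,0],.06,.1,.2,'lever')
E
```

```text
[[ 0.5898  0.1376  0.012 ]
 [ 0.5698 -0.0019  0.012 ]
 [ 0.5005  0.1501  0.012 ]
 [ 0.4809  0.0103  0.012 ]] [0.5353 0.0741 0.012 ]
top table 0.0016303601825777836
[0.4516 0.2628 0.12  ] [ 0.5096 -0.2732  0.11  ]
handle (110, array([0.4511, 0.269 , 0.1283]), array([0.4522, 0.2727]), (19.16607666015625, 15.06942367553711), 3.675402879714966) z [0.0893 0.1283 0.1325] uv 199 210 263 273
handle top (74, array([0.453 , 0.2714, 0.1297]), array([0.4522, 0.2727]), (19.157217025756836, 15.071344375610352), 3.578953742980957) z [0.1223 0.1297 0.1327] uv 199 206 263 272
guard (173, array([0.448 , 0.2673, 0.0742]), array([0.4521, 0.2724]), (68.6393051147461, 56.14503860473633), 5.967349052429199) z [0.0726 0.0742 0.0783] uv 195 222 254 285
blocktop (408, array([0.4506, 0.2699, 0.0698]), array([0.4526, 0.2735]), (69.9292221069336, 57.42341995239258), 7.0546650886535645) z [0.0668 0.0698 0.0713] uv 195 223 253 286
tab (88, array([ 0.5103, -0.2787,  0.1225]), array([ 0.5129, -0.2815]), (19.50656509399414, 21.826690673828125), 56.74407958984375) z [0.0923 0.1225 0.1272] uv 458 470 233 246
tabtop (60
[... 2374 characters left out ...]
30
plates (198, array([0.5318, 0.0651, 0.0943]), array([0.5346, 0.0561]), (91.79664611816406, 52.53605651855469), 86.22705078125) z [0.0923 0.0943 0.0987] uv 288 324 249 270
tall (343, array([0.5213, 0.0266, 0.1264]), array([ 0.5245, -0.0087]), (95.81338500976562, 44.160701751708984), 85.55268096923828) z [0.1029 0.1264 0.1353] uv 306 336 226 255
base (780, array([0.5053, 0.0994, 0.0116]), array([0.5348, 0.0779]), (169.20130920410156, 110.13716125488281), 80.8838119506836) z [0.0096 0.0116 0.0143] uv 265 337 273 315
lever (124, array([ 0.5157, -0.0488,  0.1325]), array([ 0.5176, -0.0462]), (99.35740661621094, 15.696670532226562), 83.94042205810547) z [0.1252 0.1325 0.1463] uv 319 343 216 239
```

```bash
python3 - <<'E'
from h import *
a=np.radians(-8.4);X=np.array([np.cos(a),np.sin(a)]);Y=np.array([-np.sin(a),np.cos(a)])
o=np.array([.5353,.0741])
for n in('top','scene'):
    D=np.load(f'pics/{n}0.npy');P=cloud(n,D).reshape(-1,3);P=P[np.isfinite(P[:,0])]
    q=np.c_[(P[:,:2]-o)@X,(P[:,:2]-o)@Y,P[:,2]]
    m=(abs(q[:,0])<.026)&(abs(q[:,1])<.1)&(q[:,2]>.06);b=q[m]
    print(n,'y-profile (mm): y, n, zmax')
    print([(int(y),int(k.sum()),round(float(np.percentile(b[k,2],90)*1000),0)) for y in range(-100,100,3) for k in [(b[:,1]*1000>=y)&(b[:,1]*1000<y+3)] if k.sum()])
    for lo,hi in((.02,.04),(-.01,.02)): pass
    m=(abs(q[:,0])<.03)&(q[:,1]<-.07)&(q[:,1]>-.22)&(q[:,2]>.1);b=q[m]
    print('lever',[(int(y),int(k.sum()),*np.round([b[k,0].min()*1000,np.median(b[k,0])*1000,b[k,0].max()*1000,b[k,2].max()*1000])) for y in range(-220,-70,4) for k in [(b[:,1]*1000>=y)&(b[:,1]*1000<y+4)] if k.sum()])
    m=(q[:,2]>.008)&(q[:,2]<.015)&(abs(q[:,0])<.075)&(abs(q[:,1])<.1)
    print('base x,y ext',np.percentile(q[m,0],[.5,99.5]),np.percentile(q[m,1],[.5,99.5]))
    m=(np.hypot(P[:,0]-.511,P[:,1]+.279)<.03)&(P[:,2]>.05)&(P[:,2]<.091);b=P[m]
    c,_,vt=np.linalg.svd(b[:,:2]-b[:,:2].mean(0),full_matrices=0);print('handle',m.sum(),b.mean(0),vt[0],_,np.degrees(np.arctan(vt[0][1]/vt[0][0])))
E
```

```text
top y-profile (mm): y, n, zmax
[(-100, 7, 132.0), (-97, 4, 132.0), (-94, 6, 132.0), (-91, 6, 130.0), (-88, 3, 131.0), (-85, 7, 130.0), (-82, 5, 129.0), (-79, 6, 131.0), (-76, 6, 129.0), (-73, 5, 130.0), (-70, 7, 131.0), (-67, 25, 136.0), (-64, 33, 136.0), (-61, 31, 135.0), (-58, 34, 137.0), (-55, 33, 138.0), (-52, 31, 136.0), (-49, 35, 136.0), (-46, 30, 135.0), (-43, 20, 137.0), (-40, 9, 97.0), (-37, 10, 96.0), (-34, 10, 96.0), (-31, 10, 97.0), (-28, 8, 97.0), (-25, 9, 97.0), (-22, 10, 97.0), (-19, 10, 96.0), (-16, 24, 96.0), (-13, 33, 97.0), (-10, 36, 98.0), (-7, 30, 98.0), (-4, 28, 94.0), (8, 24, 87.0), (11, 39, 94.0), (14, 35, 98.0), (17, 32, 98.0), (20, 27, 98.0), (26, 8, 67.0), (29, 7, 67.0), (32, 5, 68.0), (35, 10, 69.0), (38, 6, 67.0), (41, 6, 67.0), (44, 8, 69.0), (47, 5, 67.0), (50, 8, 67.0), (53, 8, 68.0), (56, 53, 91.0), (59, 32, 93.0), (62, 32, 92.0), (65, 33, 92.0), (68, 14, 91.0), (74, 11, 72.0), (77, 14, 70.0), (80, 13, 73.0)]
lever [(-176, 7, np.float64(-2.0), np.float64(1.0), np.float64(4.0), np.float64(155.0)), (-172, 9, np.float64(-2.0), np.float64(0.0), np.float64
[... 4728 characters left out ...]
np.float64(-4.0), np.float64(0.0), np.float64(4.0), np.float64(129.0)), (-92, 6, np.float64(-4.0), np.float64(-2.0), np.float64(3.0), np.float64(132.0)), (-88, 1, np.float64(-2.0), np.float64(-2.0), np.float64(-2.0), np.float64(131.0)), (-84, 7, np.float64(-4.0), np.float64(-1.0), np.float64(2.0), np.float64(130.0)), (-80, 2, np.float64(-2.0), np.float64(-1.0), np.float64(1.0), np.float64(129.0)), (-76, 4, np.float64(-3.0), np.float64(0.0), np.float64(3.0), np.float64(128.0)), (-72, 2, np.float64(-1.0), np.float64(-1.0), np.float64(-1.0), np.float64(127.0))]
base x,y ext [-0.0558  0.0528] [-0.0767  0.0864]
handle 77 [ 0.5123 -0.2784  0.0733] [-0.9823 -0.1873] [0.1571 0.022 ] 10.7933798145297
```

Weight: tab centre about (0.5115,-0.2805), handle yaw 10.9°. Press yaw is -8.4°. The weight-to-seat offset is about (0.002, 0.207). Next I move above the weight.

Call:
{"name": "step_arm", "arguments": {"angular": [[0,0,-80.5],[0,0,-80.5],[0,0,-80.5],[0,0,-80.5],[0,0,-80.5],[0,0,-80.5],[0,0,-80.5],[0,0,-80.5],[0,0,-80.5],[0,0,-80.5],[0,0,-80.5],[0,0,-80.5]], "xyz": [[0.382,-0.208,0.05],[0.382,-0.208,0.05],[0.382,-0.208,0.05],[0.382,-0.208,0.05],[0.382,-0.208,0.05],[0.382,-0.208,0.05],[0.382,-0.208,0.05],[0.382,-0.208,0.05],[0.382,-0.208,0.05],[0.382,-0.208,0.05],[0.382,-0.208,0.05],[0.382,-0.208,0.05]], "hand": [0,0,0,0,0,0,0,0,0,0,0,0]}}

```text
time: 1.3
eef_pos: [0.5113, -0.282, 0.2058]
tcp_rot: [[-0.186, 0.983, -0.001], [0.983, 0.186, 0.0], [0.0, -0.001, -1.0]]
ft_force: [-0.8, 0.2, -0.8]
gripper_width: 0.0856
grip_force: 0.0
```

Call:
{"name": "step_arm", "arguments": {"angular": [[0,0,0],[0,0,0],[0,0,0],[0,0,0],[0,0,0],[0,0,0],[0,0,0],[0,0,0],[0,0,0],[0,0,0],[0,0,0]], "xyz": [[0.0015,0,0.04],[0.0015,0,0.075],[0.0015,0,0.088],[0.0015,0,0.088],[0.0015,0,0.088],[0.0015,0,0.088],[0.0015,0,0.088],[0.0015,0,0.088],[0.0015,0,0.088],[0.0015,0,0.088],[0.0015,0,0.088]], "hand": [0,0,0,0,255,255,255,255,255,255,255], "grip_force": 60}}

```text
time: 2.4
eef_pos: [0.5115, -0.2802, 0.119]
tcp_rot: [[-0.189, 0.982, -0.001], [0.982, 0.189, -0.001], [-0.001, -0.001, -1.0]]
ft_force: [-2.7, 0.3, 6.4]
gripper_width: 0.0131
grip_force: 58.7
```

Call:
{"name": "step_arm", "arguments": {"angular": [[0,0,0],[0,0,0],[0,0,7],[0,0,14],[0,0,19.3],[0,0,19.3],[0,0,19.3],[0,0,19.3]], "xyz": [[0,0,-0.03],[0,0,-0.0775],[0.03,0.004,-0.0775],[0.07,0.009,-0.0775],[0.11,0.014,-0.0775],[0.132,0.0163,-0.0775],[0.132,0.0163,-0.0775],[0.132,0.0163,-0.0775]], "hand": [255,255,255,255,255,255,255,255]}}

```text
time: 3.2
eef_pos: [0.502, -0.1464, 0.1951]
tcp_rot: [[0.144, 0.99, -0.002], [0.99, -0.144, -0.0], [-0.0, -0.002, -1.0]]
ft_force: [0.4, -0.6, -6.7]
gripper_width: 0.0135
grip_force: 60.2
```

```bash
python3 - <<'E'
from h import *
I,D=snap('scene','s1');J,E=snap('top','t1');st()
f=lambda I,x0,y0,x1,y1,w,h:cv2.resize(I[y0:y1,x0:x1],(w,h),interpolation=cv2.INTER_CUBIC)
b=np.hstack([f(I,290,165,390,265,400,400),np.clip(f(J,320,180,440,300,400,400)*1.5,0,255).astype('uint8')]);cv2.imwrite('pics/c2.png',b)
E
```

```text
time 3.3
eef_pos [ 0.5023 -0.1482  0.1952]
tcp_rot [[ 0.1475  0.9891 -0.0012]
 [ 0.9891 -0.1475 -0.0003]
 [-0.0004 -0.0012 -1.    ]]
ft_force [-0.0024 -0.3474 -6.8514]
gripper_width 0.012646683831269455
grip_force 60.20486354827881
joint_pos [ 50.0834  24.4417 -45.0871 109.7267  21.137   54.4602 -13.4882]
```

View pics/c2.png

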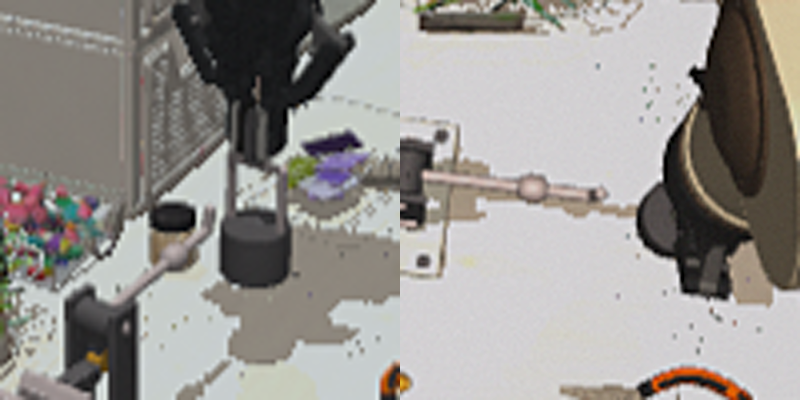

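The crops show the weight held upright just outside the hook tip (left crop: weight at (255,200), tip at (208,215)). I'll check the lateral alignment by depth.

```bash
python3 - <<'E'
from h import *
a=np.radians(-8.4);X=np.array([np.cos(a),np.sin(a)]);Y=np.array([-np.sin(a),np.cos(a)])
P=cloud('scene',np.load('pics/s1.npy')).reshape(-1,3);P=P[np.isfinite(P[:,0])]
o=np.array([.5353,.0741]);q=np.c_[(P[:,:2]-o)@X,(P[:,:2]-o)@Y,P[:,2]]*1000
r=(abs(q[:,0])<60)&(q[:,1]<-190)&(q[:,1]>-270)
for z0,z1 in((80,112),(112,120),(122,150),(150,164)):
    b=q[r&(q[:,2]>z0)&(q[:,2]<z1)];print(z0,len(b),np.percentile(b,[2,50,98],axis=0) if len(b) else '')
r=(abs(q[:,0])<15)&(q[:,1]>-182)&(q[:,1]<-100)&(q[:,2]>115)&(q[:,2]<160);b=q[r];print('lever',np.percentile(b,[2,50,98],axis=0),np.polyfit(b[:,1],b[:,0],1))
E
```

```text
80 180 [[ -25.3664 -235.6848   81.4392]
 [ -13.6393 -206.6969   96.0063]
 [  14.4369 -198.2755  111.3509]]
112 119 [[ -23.2899 -243.784   112.5189]
 [  -1.4637 -220.4095  115.6082]
 [  21.2835 -201.8622  119.0731]]
122 45 [[ -24.9592 -227.2368  122.8098]
 [ -18.7546 -223.3322  135.663 ]
 [  20.8593 -220.114   149.0436]]
150 41 [[ -24.0545 -225.3255  150.8736]
 [  -7.8116 -222.412   159.802 ]
 [  20.781  -217.5599  163.7801]]
lever [[  -7.8759 -170.2801  123.9211]
 [  -1.3197 -129.4195  134.0616]
 [   5.3198 -104.1591  149.4748]] [-0.0289 -4.8353]
```

Call:
{"name": "step_arm", "arguments": {"angular": [[0,0,0],[0,0,0],[0,0,0],[0,0,0],[0,0,0],[0,0,0],[0,0,0],[0,0,0]], "xyz": [[0,0,-0.004],[0.02,0,-0.004],[0.04,0,-0.004],[0.06,0,-0.004],[0.075,0,-0.004],[0.075,0,0.008],[0.075,0,0.016],[0.075,0,0.016]], "hand": [255,255,255,255,255,255,255,255]}}

```text
time: 4.1
eef_pos: [0.5123, -0.0744, 0.178]
tcp_rot: [[0.148, 0.989, -0.004], [0.989, -0.148, 0.0], [-0.001, -0.004, -1.0]]
ft_force: [-0.4, 0.4, -6.4]
gripper_width: 0.013
grip_force: 60.1
```

```bash
python3 - <<'E'
from h import *
I,D=snap('scene','s2');st()
f=lambda I,x0,y0,x1,y1,w,h:cv2.resize(I[y0:y1,x0:x1],(w,h),interpolation=cv2.INTER_CUBIC)
cv2.imwrite('pics/c3.png',f(I,280,170,380,270,600,600))
E
```

```text
time 4.15
eef_pos [ 0.5128 -0.0743  0.1787]
tcp_rot [[ 0.1483  0.9889 -0.0026]
 [ 0.9889 -0.1483  0.0001]
 [-0.0003 -0.0026 -1.    ]]
ft_force [ 0.2783 -0.1887 -5.8468]
gripper_width 0.01317659637974334
grip_force 60.1939058303833
joint_pos [ 42.0459  25.5449 -45.3043 111.1462  22.665   52.6723 -23.1001]
```

View pics/c3.png

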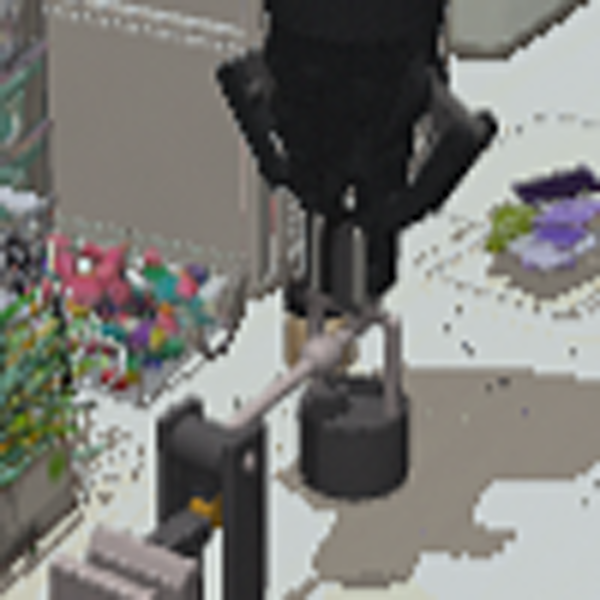

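The lever arm now passes through the handle, with the bar just beyond the collar (325,345). I lower it to the stop and release.

Call:
{"name": "step_arm", "arguments": {"angular": [[0,0,0],[0,0,0],[0,0,0],[0,0,0],[0,0,0]], "xyz": [[0,0,0.007],[0,0,0.014],[0,0,0.021],[0,0,0.0255],[0,0,0.0255]], "hand": [255,255,255,255,255]}}

```text
time: 4.65
eef_pos: [0.5134, -0.0729, 0.1535]
tcp_rot: [[0.146, 0.989, -0.001], [0.989, -0.146, 0.0], [0.0, -0.001, -1.0]]
ft_force: [-0.7, -0.9, -5.8]
gripper_width: 0.0132
grip_force: 60.4
```

Call:
{"name": "step_arm", "arguments": {"angular": [[0,0,0],[0,0,0],[0,0,0]], "xyz": [[0,0,0.0015],[0,0,0.003],[0,0,0.003]], "hand": [255,255,255]}}

```text
time: 4.95
eef_pos: [0.5139, -0.0727, 0.1518]
tcp_rot: [[0.146, 0.989, 0.0], [0.989, -0.146, -0.0], [-0.0, 0.0, -1.0]]
ft_force: [-3.5, 0.2, 0.7]
gripper_width: 0.013
grip_force: 61.4
```

Call:
{"name": "step_arm", "arguments": {"angular": [[0,0,0],[0,0,0],[0,0,0],[0,0,0],[0,0,0],[0,0,0],[0,0,0],[0,0,0],[0,0,0]], "xyz": [[0,0,0],[0,0,0],[0,0,0],[0,0,0],[0,0,0],[0,0,-0.02],[0,0,-0.06],[0,0,-0.1],[0,0,-0.1]], "hand": [170,100,100,100,100,100,100,100,100]}}

```text
time: 5.85
eef_pos: [0.5174, -0.0725, 0.2565]
tcp_rot: [[0.146, 0.989, 0.009], [0.989, -0.146, -0.002], [-0.001, 0.009, -1.0]]
ft_force: [0.5, -0.7, 0.6]
gripper_width: 0.0518
grip_force: 0.0
```

```bash
python3 - <<'E'
from h import *
I,D=snap('scene','s3');J,E=snap('top','t3');s=st()
f=lambda I,x0,y0,x1,y1,w,h:cv2.resize(I[y0:y1,x0:x1],(w,h),interpolation=cv2.INTER_CUBIC)
cv2.imwrite('pics/c4.png',np.hstack([f(I,260,180,360,320,400,560),np.clip(f(J,250,190,350,290,400,560)*1.5,0,255).astype('uint8')]))
E
```

```text
time 5.95
eef_pos [ 0.5144 -0.0731  0.2522]
tcp_rot [[ 0.1466  0.9892  0.0023]
 [ 0.9892 -0.1466 -0.0012]
 [-0.0009  0.0025 -1.    ]]
ft_force [ 0.4983 -0.179  -0.4017]
gripper_width 0.05199754687176096
grip_force 0.0
joint_pos [ 45.4638  19.9501 -48.7403 107.2661  17.2614  60.2871 -18.663 ]
```

View pics/c4.png

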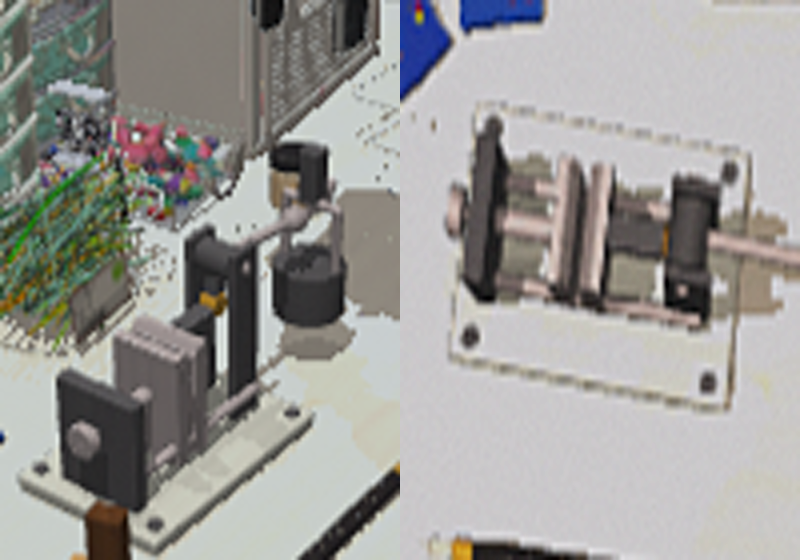

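The weight hangs on the hook, the lever is down, and the plates have closed (slot between them near (583,235) in the right crop). Now I measure the slot and the gauge within the same views.

```bash
python3 - <<'E'
from h import *
a=np.radians(-8.4);X=np.array([np.cos(a),np.sin(a)]);Y=np.array([-np.sin(a),np.cos(a)]);o=np.array([.5353,.0741])
for n,t in(('top','t3'),('scene','s3')):
    I=cv2.cvtColor(cv2.imread(f'pics/{t}.png'),cv2.COLOR_BGR2GRAY).astype('float32')
    ys=np.arange(-25,35,1.);xs=np.arange(-18,19,2.)
    G=np.array([[np.r_[o+X*x/1e3+Y*y/1e3,.096] for y in ys] for x in xs])
    uv=proj(n,G).reshape(len(xs),len(ys),2).astype('float32')
    v=cv2.remap(I,uv[...,0],uv[...,1],cv2.INTER_LINEAR)
    print(n,'gray',list(zip(ys.astype(int).tolist(),np.median(v,0).astype(int).tolist())))
    P=cloud(n,np.load(f'pics/{t}.npy')).reshape(-1,3);P=P[np.isfinite(P[:,0])];q=np.c_[(P[:,:2]-o)@X,(P[:,:2]-o)@Y,P[:,2]]*1000
    m=(abs(q[:,0])<35)&(abs(q[:,1])<40);
    b=q[m];print([(y,int(k.sum()),int(np.percentile(b[k,2],90))) for y in range(-26,36,2) for k in [(b[:,1]>=y)&(b[:,1]<y+2)&(b[:,2]>80)] if k.sum()])
    b=q[m&(q[:,2]>90)&(q[:,1]>-12)&(q[:,1]<32)];print('plates x ext',np.percentile(b[:,0],[1,99]))
E
```

```text
top gray [(-25, 69), (-24, 68), (-23, 66), (-22, 62), (-21, 65), (-20, 64), (-19, 64), (-18, 64), (-17, 65), (-16, 63), (-15, 64), (-14, 63), (-13, 63), (-12, 63), (-11, 54), (-10, 43), (-9, 32), (-8, 41), (-7, 68), (-6, 101), (-5, 124), (-4, 129), (-3, 128), (-2, 120), (-1, 106), (0, 94), (1, 86), (2, 83), (3, 82), (4, 74), (5, 61), (6, 46), (7, 36), (8, 31), (9, 34), (10, 45), (11, 56), (12, 64), (13, 66), (14, 68), (15, 72), (16, 85), (17, 104), (18, 117), (19, 126), (20, 129), (21, 125), (22, 119), (23, 114), (24, 111), (25, 114), (26, 104), (27, 92), (28, 90), (29, 89), (30, 88), (31, 90), (32, 89), (33, 90), (34, 86)]
[(-26, 6, 96), (-24, 6, 96), (-22, 6, 95), (-20, 7, 97), (-18, 7, 96), (-16, 6, 97), (-14, 6, 96), (-12, 7, 99), (-10, 5, 97), (-8, 20, 97), (-6, 22, 96), (-4, 22, 98), (-2, 18, 99), (0, 20, 98), (2, 20, 94), (4, 9, 91), (10, 23, 92), (12, 21, 95), (14, 23, 98), (16, 20, 96), (18, 24, 98), (20, 20, 98), (22, 7, 95)]
plates x ext [-23.8296  24.857 ]
scene gray [(-25, 89), (-24, 88), (-23, 88), (-22, 88), (-21, 88), (-20, 87), (-19, 89), (-18, 90), (-17, 88), (-16, 
[... 234 characters left out ...]
 (7, 148), (8, 148), (9, 147), (10, 147), (11, 147), (12, 147), (13, 147), (14, 144), (15, 140), (16, 136), (17, 136), (18, 135), (19, 139), (20, 146), (21, 155), (22, 161), (23, 166), (24, 168), (25, 164), (26, 154), (27, 143), (28, 130), (29, 117), (30, 107), (31, 99), (32, 93), (33, 91), (34, 91)]
[(-26, 4, 93), (-24, 4, 92), (-22, 4, 94), (-20, 4, 93), (-18, 4, 94), (-16, 5, 94), (-14, 2, 94), (-12, 2, 94), (-10, 5, 94), (-8, 2, 94), (-6, 8, 93), (-4, 7, 95), (-2, 11, 95), (0, 12, 95), (2, 23, 95), (4, 32, 93), (6, 20, 91), (8, 3, 88), (12, 1, 80), (14, 2, 91), (16, 11, 94), (18, 9, 95), (20, 17, 96), (22, 33, 94), (24, 39, 93), (26, 18, 95), (28, 1, 95)]
plates x ext [-24.8736  24.5335]
```

Call:
{"name": "step_arm", "arguments": {"angular": [[0,0,74.6],[0,0,74.6],[0,0,74.6],[0,0,74.6],[0,0,74.6],[0,0,74.6],[0,0,74.6],[0,0,74.6],[0,0,74.6],[0,0,74.6],[0,0,74.6]], "xyz": [[0.3346,-0.1128,0.0],[0.3346,-0.1128,0.0],[0.3346,-0.1128,0.03],[0.3346,-0.1128,0.03],[0.3346,-0.1128,0.03],[0.3346,-0.1128,0.03],[0.3346,-0.1128,0.03],[0.3346,-0.1128,0.03],[0.3346,-0.1128,0.03],[0.3346,-0.1128,0.03],[0.3346,-0.1128,0.03]], "hand": [100,100,100,100,100,100,100,100,100,100,100]}}

```text
time: 7.05
eef_pos: [0.45, 0.2746, 0.2196]
tcp_rot: [[0.992, 0.123, -0.003], [0.123, -0.992, -0.002], [-0.003, 0.001, -1.0]]
ft_force: [0.7, 0.0, 0.4]
gripper_width: 0.0523
grip_force: 0.0
```

Call:
{"name": "step_arm", "arguments": {"angular": [[0,0,0],[0,0,0],[0,0,0],[0,0,0],[0,0,0],[0,0,0],[0,0,0],[0,0,0],[0,0,0],[0,0,0]], "xyz": [[0.001,0,0.04],[0.001,0,0.08],[0.001,0,0.107],[0.001,0,0.107],[0.001,0,0.107],[0.001,0,0.107],[0.001,0,0.107],[0.001,0,0.107],[0.001,0,0.107],[0.001,0,0.107]], "hand": [100,100,100,100,255,255,255,255,255,255], "grip_force": 60}}

```text
time: 8.05
eef_pos: [0.4533, 0.2752, 0.1158]
tcp_rot: [[0.993, 0.122, 0.003], [0.122, -0.993, 0.001], [0.003, -0.0, -1.0]]
ft_force: [-0.4, -0.5, 6.9]
gripper_width: 0.0131
grip_force: 60.8
```

Call:
{"name": "step_arm", "arguments": {"angular": [[0,0,0],[0,0,0],[0,0,0],[0,0,0],[0,0,5],[0,0,10],[0,0,15.4],[0,0,15.4],[0,0,15.4],[0,0,15.4]], "xyz": [[0,0,-0.02],[0,0,-0.06],[0,0,-0.1],[0,0,-0.12],[0.015,0.05,-0.12],[0.03,0.1,-0.12],[0.045,0.15,-0.12],[0.06,0.2,-0.12],[0.06,0.2,-0.12],[0.06,0.2,-0.12]], "hand": [255,255,255,255,255,255,255,255,255,255]}}

```text
time: 9.05
eef_pos: [0.5367, 0.0808, 0.2343]
tcp_rot: [[0.988, -0.151, 0.0], [-0.151, -0.988, -0.001], [0.0, 0.001, -1.0]]
ft_force: [0.0, 1.3, -0.3]
gripper_width: 0.0135
grip_force: 59.9
```

```bash
python3 - <<'E'
from h import *
I,D=snap('scene','s4');J,E=snap('top','t4');s=st()
f=lambda I,x0,y0,x1,y1,w,h:cv2.resize(I[y0:y1,x0:x1],(w,h),interpolation=cv2.INTER_CUBIC)
cv2.imwrite('pics/c5.png',np.hstack([f(I,260,205,340,310,400,525),np.clip(f(J,250,190,350,290,400,525)*1.5,0,255).astype('uint8')]))
a=np.radians(-8.4);X=np.array([np.cos(a),np.sin(a)]);Y=np.array([-np.sin(a),np.cos(a)]);o=np.array([.5353,.0741])
print('tcp press frame rel o',(s['eef_pos'][:2]-o)@X,(s['eef_pos'][:2]-o)@Y)
for n,t in(('top','t4'),('scene','s4')):
    P=cloud(n,np.load(f'pics/{t}.npy')).reshape(-1,3);P=P[np.isfinite(P[:,0])];q=np.c_[(P[:,:2]-o)@X,(P[:,:2]-o)@Y,P[:,2]]*1000
    for z0,z1 in((106,118),(118,130),(130,150),(150,170),(170,186),(188,194),(197,210)):
        b=q[(abs(q[:,0])<30)&(q[:,1]>-25)&(q[:,1]<45)&(q[:,2]>z0)&(q[:,2]<z1)]
        if len(b)>3:print(n,z0,len(b),np.percentile(b,[3,50,97],axis=0).round(1).tolist())
E
```

```text
time 9.15
eef_pos [0.5354 0.085  0.2344]
tcp_rot [[ 0.9894 -0.145  -0.0003]
 [-0.145  -0.9894  0.001 ]
 [-0.0004 -0.001  -1.    ]]
ft_force [ 0.0523  0.4597 -1.0621]
gripper_width 0.01308823507810391
grip_force 59.89015817642212
joint_pos [  14.9737   20.2303  -32.7114  105.5348   12.6756   57.877  -121.2599]
tcp press frame rel o -0.0014562390047502855 0.010801297560816879
scene 118 17 [[-9.4, 7.8, 122.4], [-2.9, 10.5, 127.2], [7.7, 12.0, 129.5]]
scene 130 48 [[-9.1, 4.2, 131.9], [-3.1, 10.6, 140.9], [6.6, 13.2, 149.7]]
scene 150 52 [[-9.8, 5.0, 151.1], [-3.2, 11.9, 161.0], [7.1, 14.3, 169.7]]
scene 170 41 [[-9.6, 3.1, 170.7], [-6.6, 12.5, 176.8], [6.3, 15.4, 183.4]]
scene 188 39 [[-15.3, 0.5, 188.4], [-5.0, 16.5, 192.5], [11.2, 21.1, 193.9]]
scene 197 40 [[-12.6, 6.7, 197.9], [-7.1, 14.6, 202.5], [8.0, 20.0, 209.5]]
```

View pics/c5.png

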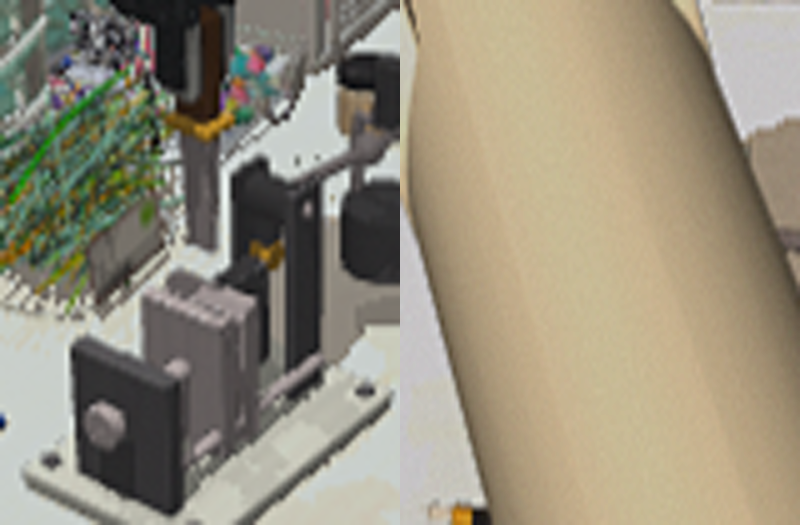

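The gauge is held upright above the slot (left crop: blade at (205,200), slot top at (205,285)). I go down into the lead-in gently and watch the side force.

Call:
{"name": "step_arm", "arguments": {"angular": [[0,0,0],[0,0,0],[0,0,0],[0,0,0],[0,0,0],[0,0,0]], "xyz": [[0,-0.001,0.01],[0,-0.001,0.02],[0,-0.001,0.027],[0,-0.001,0.032],[0,-0.001,0.036],[0,-0.001,0.036]], "hand": [255,255,255,255,255,255]}}

```text
time: 9.75
eef_pos: [0.5359, 0.0838, 0.1975]
tcp_rot: [[0.989, -0.147, -0.001], [-0.147, -0.989, -0.001], [-0.001, 0.001, -1.0]]
ft_force: [0.2, -2.7, -2.1]
gripper_width: 0.0131
grip_force: 59.7
```

```bash
python3 - <<'E'
from h import *
I,D=snap('scene','s5');s=st()
f=lambda I,x0,y0,x1,y1,w,h:cv2.resize(I[y0:y1,x0:x1],(w,h),interpolation=cv2.INTER_CUBIC)
cv2.imwrite('pics/c6.png',f(I,275,230,325,290,500,600))
E
```

```text
time 9.8
eef_pos [0.5359 0.0838 0.1977]
tcp_rot [[ 0.9892 -0.1466 -0.0011]
 [-0.1466 -0.9892 -0.0009]
 [-0.001   0.001  -1.    ]]
ft_force [-0.4386 -1.8497 -1.0998]
gripper_width 0.013136521744073417
grip_force 59.68951106071472
joint_pos [  13.9659   22.897   -31.7043  107.3641   14.703    53.8619 -122.9202]
```

View pics/c6.png

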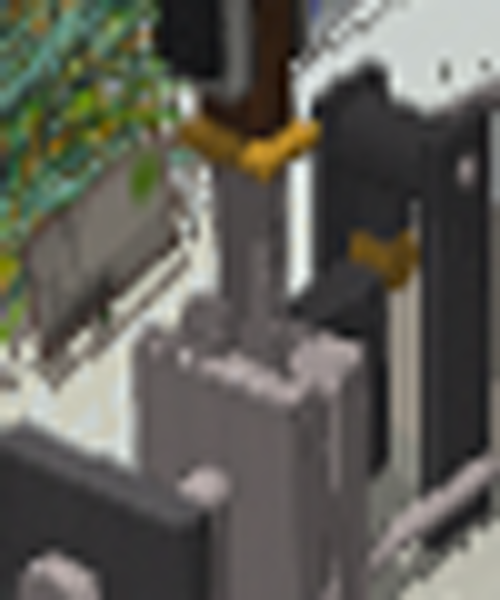

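The blade is entering between the plates. The -y force suggests slight contact with the anvil, so I shift back 1 mm and continue down.

Call:
{"name": "step_arm", "arguments": {"angular": [[0,0,0],[0,0,0],[0,0,0],[0,0,0],[0,0,0]], "xyz": [[0,0.001,0],[0,0.001,0.003],[0,0.001,0.006],[0,0.001,0.008],[0,0.001,0.008]], "hand": [255,255,255,255,255]}}

```text
time: 10.3
eef_pos: [0.536, 0.0832, 0.19]
tcp_rot: [[0.989, -0.146, -0.0], [-0.146, -0.989, -0.0], [-0.0, 0.0, -1.0]]
ft_force: [0.2, -2.5, -2.0]
gripper_width: 0.0132
grip_force: 59.8
```

```bash
python3 - <<'E'
from h import *
st()
E
```

```text
time 10.3
eef_pos [0.536  0.0832 0.19  ]
tcp_rot [[ 0.9892 -0.1465 -0.0003]
 [-0.1465 -0.9892 -0.0003]
 [-0.0002  0.0003 -1.    ]]
ft_force [ 0.1902 -2.4761 -2.0243]
gripper_width 0.01318076681733325
grip_force 59.76714313030243
joint_pos [  13.8371   23.4538  -31.4944  107.7626   15.1199   52.9308 -123.1792]
```

Call:
{"name": "step_arm", "arguments": {"angular": [[0,0,0],[0,0,0],[0,0,0]], "xyz": [[0,0.0008,0],[0,0.0015,0],[0,0.0015,0]], "hand": [255,255,255]}}

```text
time: 10.6
eef_pos: [0.5359, 0.0827, 0.1904]
tcp_rot: [[0.989, -0.146, 0.0], [-0.146, -0.989, 0.001], [0.0, -0.001, -1.0]]
ft_force: [0.3, 0.2, -2.0]
gripper_width: 0.013
grip_force: 59.9
```

Call:
{"name": "step_arm", "arguments": {"angular": [[0,0,0],[0,0,0]], "xyz": [[0,0,0],[0,0,0]], "hand": [255,255]}}

```text
time: 10.8
eef_pos: [0.5359, 0.0824, 0.1904]
tcp_rot: [[0.989, -0.146, 0.0], [-0.146, -0.989, 0.0], [0.0, -0.0, -1.0]]
ft_force: [0.7, -0.7, -1.1]
gripper_width: 0.0132
grip_force: 59.9
```

Call:
{"name": "step_arm", "arguments": {"angular": [[0,0,0],[0,0,0],[0,0,0],[0,0,0]], "xyz": [[0,0,0.002],[0,0,0.004],[0,0,0.006],[0,0,0.006]], "hand": [255,255,255,255]}}

```text
time: 11.2
eef_pos: [0.5356, 0.082, 0.1839]
tcp_rot: [[0.989, -0.146, -0.001], [-0.146, -0.989, 0.0], [-0.001, 0.0, -1.0]]
ft_force: [0.0, -0.5, -0.9]
gripper_width: 0.0135
grip_force: 59.9
```

Call:
{"name": "step_arm", "arguments": {"angular": [[0,0,0],[0,0,0]], "xyz": [[0,0,0],[0,0,0]], "hand": [255,255]}}

```text
time: 11.4
eef_pos: [0.5359, 0.0821, 0.1844]
tcp_rot: [[0.989, -0.146, 0.0], [-0.146, -0.989, 0.0], [0.0, -0.0, -1.0]]
ft_force: [0.4, -0.5, -1.6]
gripper_width: 0.0131
grip_force: 59.9
```

Call:
{"name": "step_arm", "arguments": {"angular": [[0,0,0],[0,0,0],[0,0,0],[0,0,0],[0,0,0]], "xyz": [[0,0,0.002],[0,0,0.004],[0,0,0.006],[0,0,0.006],[0,0,0.006]], "hand": [255,255,255,255,255]}}

```text
time: 11.9
eef_pos: [0.5358, 0.0821, 0.1782]
tcp_rot: [[0.989, -0.146, -0.0], [-0.146, -0.989, 0.0], [-0.0, -0.0, -1.0]]
ft_force: [0.5, 0.6, -1.1]
gripper_width: 0.0132
grip_force: 59.9
```

Call:
{"name": "step_arm", "arguments": {"angular": [[0,0,0],[0,0,0],[0,0,0],[0,0,0]], "xyz": [[0,0,0.002],[0,0,0.004],[0,0,0.004],[0,0,0.004]], "hand": [255,255,255,255]}}

```text
time: 12.3
eef_pos: [0.5363, 0.0821, 0.1748]
tcp_rot: [[0.989, -0.146, 0.001], [-0.146, -0.989, -0.0], [0.001, -0.0, -1.0]]
ft_force: [-1.0, -0.7, 4.3]
gripper_width: 0.0134
grip_force: 60.8
```

Call:
{"name": "step_arm", "arguments": {"angular": [[0,0,0],[0,0,0]], "xyz": [[0,0,0],[0,0,0]], "hand": [255,255]}}

```text
time: 12.5
eef_pos: [0.5363, 0.0821, 0.1748]
tcp_rot: [[0.989, -0.146, 0.001], [-0.146, -0.989, 0.0], [0.001, -0.0, -1.0]]
ft_force: [-0.0, 0.3, 5.4]
gripper_width: 0.0136
grip_force: 60.8
```

```bash
python3 - <<'E'
from h import *
f=[]
I,D=snap('scene','s6')
for i in range(6):
    eyes.camera('scene');s=readout.read_state();f.append(np.r_[s['ft_force'],s['eef_pos']])
print(np.mean(f,0),np.std(f,0))
a=np.radians(-8.4);X=np.array([np.cos(a),np.sin(a)]);Y=np.array([-np.sin(a),np.cos(a)]);o=np.array([.5353,.0741])
for t in('s3','s6'):
    P=cloud('scene',np.load(f'pics/{t}.npy')).reshape(-1,3);P=P[np.isfinite(P[:,0])];q=np.c_[(P[:,:2]-o)@X,(P[:,:2]-o)@Y,P[:,2]]*1000
    b=q[(abs(q[:,0])<5)&(q[:,1]>-142)&(q[:,1]<-75)&(q[:,2]>100)&(q[:,2]<150)];print(t,'lever z fit',len(b),np.polyfit(b[:,1]+100,b[:,2],1))
    b=q[(abs(q[:,0])<15)&(q[:,1]>-165)&(q[:,1]<-130)&(q[:,2]>145)&(q[:,2]<175)];print('tab',len(b),np.percentile(b[:,2],[50,95]) if len(b) else '')
    b=q[(abs(q[:,0])<30)&(q[:,1]>-180)&(q[:,1]<-120)&(q[:,2]>65)&(q[:,2]<82)];print('bodytop',len(b),np.median(b[:,2]) if len(b) else '')
d=cv2.absdiff(cv2.imread('pics/s3.png'),cv2.imread('pics/s6.png'))[190:270,315:350].mean();print('diff',d)
E
```

```text
[-0.0451 -0.3831  5.3788  0.5364  0.0821  0.1748] [0.2958 0.4062 0.6386 0.     0.     0.    ]
s3 lever z fit 61 [ -0.1789 117.7784]
tab 42 [154.7056 158.439 ]
bodytop 168 72.16182452923397
s6 lever z fit 64 [ -0.1471 118.1025]
tab 44 [154.2275 158.087 ]
bodytop 168 72.25622348908468
diff 14.521071428571428
```

Drag is about 6 N with side force near zero, so the blade bears on both plates. The weight's height is unchanged (72.2 mm before and after), so it has not been lifted. I'm handing the job in.

```bash
python3 -c "
from h import *
print(ticket.job_done())"
```

```text
the job is handed in; nothing more can be done
None
```

The weight hangs on the hook with the lever fully down, and the smaller gauge is held upright in the slot, snug on both plates with about 6 N of drag and the weight not lifted; the job is handed in, and no verdict was returned.

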